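# Three bench things in one another's places, and a box to shut

### The arm

A 6-joint arm with a two-finger parallel gripper is mounted at the origin on a cart in front of the work surface, level with it; the furniture and walls round the work are solid. World frame = base frame: x ahead of the robot, y to its left, z up, the work surface at z = 0. Lengths are in m, angles in rad, forces in N, time in s.
With the tool pointing down it reaches from about 0.35 to 0.85 m from the base axis. Payload 8.1 kg.
Tool frame: the origin (TCP) lies at the centre of the arm's flange, where the gripper is bolted on; the fingertips stand 186 mm ahead of it and the grasp point (between the pads) lies 167 mm ahead of it (robot.grasp_offset is the distance from the TCP to the grasp point, in m); z points along the fingers, y is the line along which they close (so a half turn about z gives the same grasp; the last joint's range is limited). The gripper opens to 93 mm and grips with 3 to 60 N. Pads are 15 mm wide; open, the fingers measure 128 mm over their backs; the gripper's body (75 mm by 188 mm) begins 65 mm behind the grasp point.
Start: joints at [1.115, 0.13, 1.488, -0, 1.523, -0.085], TCP at [0.217, 0.559, 0.405] pointing down, gripper open.
Joint ranges: [-2.96, 2.96], [-0.89, 2.26], [0.02, 2.5], [-1.34, 4.48], [0, 2.73], [-2.66, 2.66]. Speed limits (rad/s): [2.39, 2.39, 2.79, 3.14, 3.14, 3.14].

### API

Orientations are given as a rotation vector (axis times angle).
In Python, from plant import robot gives the robot as it stands.
- The arm moves only by the tool drive_tool, never from a script. Its argument "moves" is one flat list of numbers, 7 for each row, row after row: the finger opening in mm, from 0 to 93, then the shift along the tool's x, y, z in mm, then the turn, a rotation vector about the tool's x, y, z in degrees. A call has 1 to 8 rows; each row shifts and turns the commanded pose from where the row before left it, along the tool's axes as they then stand; what a row does not reach is not made up. A row lasts 1/10 s, in which the tool goes at most 50 mm and 8.59 degrees, less where a joint would pass 70% of its speed; a pose out of reach is approached as far as the arm can. A call is refused whole if a number of a shift passes 50 or a number of a turn 8.59, either way. A call with a gripper value outside its range is refused whole. The fingers move at their own pace and stop on an object; "grip_force" is the grip in N (left out, the last holds). Time passes only in rows, so rows that do not move let the fingers close. It gives the time, the measured TCP pose, the force, the opening and the grip force at its end, in the units of the state.
- robot.read_state(): the state, without advancing time (a new reading comes with each control period).
- robot.read_camera(name): name is "scene" or "top"; returns a dict with "color" (384x512x3 uint8, red, green, blue), "depth" (384x512 float32, m along the optical axis (not along the pixel's ray), 0 where there is no reading), "mtx" (3x3 intrinsics, pixels), "R" (3x3) and "t" (3): a world point X has camera coordinates R X + t. Camera axes: x right, y down, z forward; pixel columns grow to the right and rows downward; lengths in m; the calibration is good to about 2 mm. A picture is of the moment at which its call begins.
- robot.close_job(): hands the job in; it is judged then, once.
The state is a dict: "t": time; "q": joint angles; "dq": joint speeds; "joint_torque": joint torques, N m; "tool_pos": TCP position; "orientation": TCP orientation; "force": force on the tool from outside, world axes, zero at the start; "wrist_torque": the same for the moment, N m; "opening": finger opening in m; "gripper_force": force on a finger pad.
Only numpy, scipy, OpenCV 4.12 (cv2) and the standard library are available. Lean on these libraries where they do the work, as an engineer would, in place of code of your own. Each camera call takes 0.05 s, during which the arm holds its last target. There are 200 camera calls.

### The job

Three things on this bench have been left in one another's places. Stand the white microscope objective upright in the middle of the round aluminium pedestal, lay the black dust cap flat in the middle of the square white tray, put the small tan dish flat, open side up, in the blue hinged box and then shut the box's lid completely; the cork mat is free for parking something meanwhile, and the objective must never be tipped over.

Things in the scene. Friction and masses are not known exactly. Their poses are not given: they have to be found in the camera images.
- objective_mid (a point): white microscope objective with a teal band, 25 mm in diameter, 44 mm high, 90 g, standing upright and tapering towards its top; it is widest in its lower half. The point is its centre, 22 mm above its foot; z is up. At the start it stands in the blue box, too tall for the lid to shut
- cap_mid (a point): black round dust cap, 44 mm in diameter, 12 mm high, solid to the touch, lying flat. The point is its centre, 6 mm above its underside; z is up. At the start it lies on the round pedestal
- dish_mid (a point): small tan culture dish without a lid, 39 mm in diameter, 9 mm high, lying flat; grasp it across its rim. The point is its centre, 4.5 mm above its underside; z is up. At the start it lies on the square tray
- box_floor (a point): centre of the inner floor of the blue hinged box, fixed to the bench. Its x points to the hinge (away from the robot, give or take its yaw), y along the hinge. Floor 4 mm above the bench; inside 82 mm in x, 112 mm in y; walls 4 mm thick, rim 35 mm above the bench. A wide-open gripper may not fit between the walls: open only a little more than the thing. Hinge line 45 mm off in +x
- parts_box_lid (a joint): lid of the blue box, a flat panel with a white latch tab: 0 shut, grows as it opens, about 1.9 rad at the start (leaning back past the vertical against its stop). It swings easily, a little damped: tipped forward below about 1.3 rad it falls shut by itself in a second or two. 92 mm long from hinge to free edge, 122 mm wide, 6 mm thick, hinge 35 mm above the bench; it can be pushed over from behind
- lid_edge (a point): middle of the free edge of the blue box's lid, at mid thickness; while the lid is open it is about 0.12 m above the bench, behind the hinge
- pedestal_top (a point): centre of the flat top of the round aluminium pedestal with a green ring, 64 mm in diameter, 10 mm high, fixed to the bench: the place of the objective
- tray_top (a point): centre of the flat top of the square white tray with a blue line round it, 80 x 80 mm, 10 mm high, fixed to the bench: the place of the dust cap
- mat_top (a point): centre of the flat top of the square cork mat, 80 x 80 mm, 10 mm high, fixed to the bench, empty at the start: a free spot
Things that resemble listed ones, but are neither listed nor needed, are in the scene too. Leave any pink look-alike of the part that bears dish_mid alone.

How it is judged:
By the outcome, as a careful person would: the job done as asked, in the order asked, and still so for the second after the job is handed in, with the robot touching nothing.
It also fails if it takes over 115 s, if anything falls off the work surface, if the arm or the gripper's body presses on something with over 40 N, if the wrist force passes 120 N, or if a joint passes its speed limit or range.

## Working session

There is one attempt and no reset: what is moved stays moved. The work goes in short steps, Python scripts to look and compute and a tool call to move; the robot and the scene stay as the last step left them, time stands still between calls to the robot, and variables do not carry over. Pictures are saved under pics/ and viewed, at most 14 in all, crops included, and the job is handed in when it is done.

Besides the shell and the picture viewer there is one more tool, called as a command line: name --argument value ..., lists and objects as JSON in quotes. drive_tool: Moves the arm, as the interface text tells. Its arguments: {"type":"object","properties":{"moves":{"type":"array","items":{"type":"number"}},"grip_force":{"type":"number"}},"required":["moves"]}

```bash
mkdir -p pics
cat > h.py <<'E'
import numpy as np, cv2
from plant import robot
def shot(n): return robot.read_camera(n)
def save(c,f,crop=None,s=1):
    im=c["color"][:,:,::-1]
    if crop: im=im[crop[1]:crop[3],crop[0]:crop[2]]
    cv2.imwrite("pics/"+f,cv2.resize(im,None,fx=s,fy=s,interpolation=cv2.INTER_CUBIC))
def ray(c,u,v,z):
    C=-c["R"].T@c["t"]; d=c["R"].T@np.linalg.solve(c["mtx"],[u,v,1.])
    return C+d*(z-C[2])/d[2]
def cloud(c):
    h,w=c["depth"].shape; u,v=np.meshgrid(np.arange(w),np.arange(h)); d=c["depth"]
    p=np.stack([u,v,np.ones_like(u)],-1)@np.linalg.inv(c["mtx"]).T*d[...,None]
    return (p-c["t"])@c["R"]
E
python3 - <<'E'
from h import *
for n in("scene","top"):
    c=shot(n); save(c,n+"0.png",s=1.5); np.savez(n+"0.npz",**c); print(n,-c["R"].T@c["t"],c["mtx"][0,0])
E
```

```text
scene [0.07650803 0.42315029 0.53972821] 432.0738916526932
top [ 0.47749152 -0.05697676  0.95625952] 418.1599157475587
```

View pics/scene0.png

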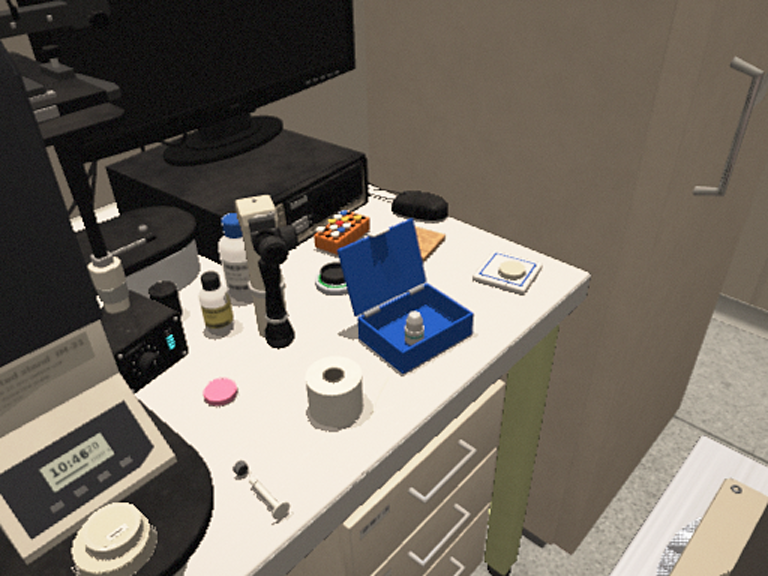

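View pics/top0.png

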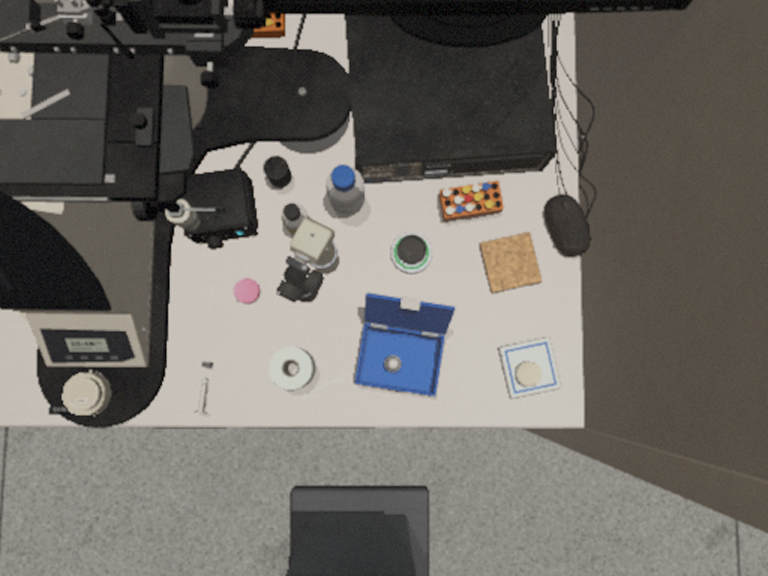

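The scene view shows the blue box with the objective at (415,325), the tray with the tan dish at (512,268), the cap on the green-ringed pedestal at (335,275), the mat behind the lid and a pink look-alike at (220,390). The top view shows the box at (400,345), objective (392,364), pedestal and cap (411,251), mat (510,262), tray (530,368), dish (528,374), and pink disc (247,291). Next I measure these.

```bash
cat > m.py <<'E'
from h import *
def big(mask,roi):
    m=np.zeros_like(mask,np.uint8); x0,y0,x1,y1=roi; m[y0:y1,x0:x1]=mask[y0:y1,x0:x1]
    n,l,s,c=cv2.connectedComponentsWithStats(m)
    k=1+np.argmax(s[1:,4]); return (l==k).astype(np.uint8),c[k],s[k]
E
python3 - <<'E'
from m import *
c=dict(np.load("top0.npz")); hsv=cv2.cvtColor(c["color"],cv2.COLOR_RGB2HSV); H,S,V=cv2.split(hsv); P=cloud(c)
def rep(name,mask,roi,z):
    m,ce,s=big(mask,roi); cn=max(cv2.findContours(m,0,2)[0],key=cv2.contourArea)
    (u,v),(w,h),a=cv2.minAreaRect(cn); 
    X=ray(c,u,v,z); pts=np.array([ray(c,*p,z)[:2] for p in cn[:,0]],np.float32); r=cv2.minAreaRect(pts)
    print(name,"px",np.round([u,v],1),"rect",np.round(r[0],4),np.round(r[1],4),round(r[2],1),"zmed",np.round(np.median(P[m>0][:,2]),4),"n",m.sum())
    return m
g=lambda a:tuple(int(x/1.5) for x in a)
rep("mat",(S>70)&(H<25),g((470,220,555,305)),.010)
rep("tray",(V>0)&(P[...,2]>.006)&(P[...,2]<.03),g((485,325,575,410)),.010)
rep("trayline",(S>70)&(H>95)&(H<130),g((485,325,575,410)),.010)
rep("dish",(S>45)&(H<28)&(V>90),g((505,352,550,395)),.019)
rep("ped",(H>50)&(H<85)&(S>60),g((380,220,440,285)),.010)
rep("pedZ",(P[...,2]>.006)&(P[...,2]<.05),g((375,215,445,285)),.010)
rep("cap",(V<70),g((385,225,440,275)),.022)
rep("objT",(S<90)&(V>60),g((375,348,412,382)),.048)
rep("box",(H>100)&(H<125)&(S>120),g((340,285,465,405)),.035)
rep("pink",(H>150)&(S>80),g((220,270,275,310)),.009)
# box: rim points and lid
b=(H>100)&(H<125)&(S>120); r=np.zeros_like(b); r[190:270,226:310]=1; b&=r
z=P[...,2]; Q=P[b]; rim=Q[(Q[:,2]>.028)&(Q[:,2]<.042)]
print("rim",cv2.minAreaRect(rim[:,:2].astype(np.float32)),len(rim)); lid=Q[Q[:,2]>.045]; print("lid",lid.min(0),lid.max(0),lid.mean(0)); i=lid[lid[:,2]>.11]; print("edge",i.mean(0))
# objective by depth
o=np.zeros_like(b); o[228:260,246:280]=1; q=P[o&(z>.036)&(z<.06)&(S<100)]; print("objtop",q.mean(0),q.max(0)-q.min(0),len(q))
# obstacle heights (5cm grid)
for x in np.arange(.75,.2,-.05):
    print("%.2f"%x,[int(1000*np.max(np.where((abs(P[...,0]-x)<.025)&(abs(P[...,1]-y)<.025),z,0))) for y in np.arange(.35,-.45,-.05)])
s=dict(np.load("scene0.npz"))
im=c["color"][:,:,::-1]; A=cv2.resize(im[190:275,225:385],(800,425),interpolation=2); cv2.imwrite("pics/c1.png",A)
im=s["color"][:,:,::-1]; A=cv2.resize(im[130:260,200:370],(784,600),interpolation=2); cv2.imwrite("pics/c2.png",A)
print(robot.read_state())
E
```

```text
mat px [339.9 174.6] rect [ 0.6414 -0.2519] [0.0792 0.079 ] 12.9 zmed 0.0103 n 1161
tray px [352.6 245. ] rect [ 0.4804 -0.2781] [0.0795 0.0801] 11.9 zmed 0.0108 n 1228
trayline px [340.6 251. ] rect [ 0.4668 -0.251 ] [0.0136 0.0017] 13.4 zmed 0.0116 n 7Traceback (most recent call last):
  File "<stdin>", line 13, in <module>
  File "<stdin>", line 4, in rep
  File "m.py", line 5, in big
    k=1+np.argmax(s[1:,4]); return (l==k).astype(np.uint8),c[k],s[k]
        ~~~~~~~~~^^^^^^^^^
    return _wrapfunc(a, 'argmax', axis=axis, out=out, **kwds)
    return bound(*args, **kwds)
ValueError: attempt to get argmax of an empty sequence
```

```bash
cat > n.py <<'E'
from m import *
c=dict(np.load("top0.npz")); hsv=cv2.cvtColor(c["color"],cv2.COLOR_RGB2HSV); H,S,V=cv2.split(hsv); P=cloud(c); z=P[...,2]
def rep(name,mask,roi,z):
    try: m,ce,s=big(mask,roi)
    except ValueError: print(name,"none"); return
    cn=max(cv2.findContours(m,0,2)[0],key=cv2.contourArea)
    (u,v),(w,h),a=cv2.minAreaRect(cn); 
    pts=np.array([ray(c,*p,z)[:2] for p in cn[:,0]],np.float32); r=cv2.minAreaRect(pts)
    print(name,"px",np.round([u,v],1),"rect",np.round(r[0],4),np.round(r[1],4),round(r[2],1),"cen",np.round(ray(c,*ce,z),4),"zmed",np.round(np.median(P[m>0][:,2]),4),"n",m.sum())
g=lambda a:tuple(int(x/1.5) for x in a)
tr=g((505,352,550,395)); print("hsv dish",hsv[249,352],"tray",hsv[232,350],hsv[262,362])
rep("dishS",(S.astype(int)>45)&(H<35),tr,.019); rep("dishZ",(z>.0145)&(z<.03),tr,.019)
rep("ped",(H>50)&(H<85)&(S>60),g((380,220,440,285)),.010)
rep("pedZ",(z>.006)&(z<.05),g((375,215,445,285)),.010)
rep("cap",(V<70),g((385,225,440,275)),.022); rep("capZ",(z>.016),g((385,225,440,275)),.022)
rep("box",(H>100)&(H<125)&(S>120),g((340,285,465,405)),.035)
rep("pink",(H>150)&(S>80),g((220,270,275,310)),.009)
b=(H>100)&(H<125)&(S>120); r=np.zeros_like(b); r[190:270,226:310]=1; b&=r
Q=P[b]; rim=Q[(Q[:,2]>.028)&(Q[:,2]<.042)]
print("rim",cv2.minAreaRect(rim[:,:2].astype(np.float32)),len(rim)); lid=Q[Q[:,2]>.045]; print("lid",lid.min(0),lid.max(0),lid.mean(0)); i=lid[lid[:,2]>.11]; print("edge",i.mean(0))
o=np.zeros_like(b); o[228:260,246:280]=1; q=P[o&(z>.036)&(z<.06)&(S<100)]; print("objtop",q.mean(0),q.max(0)-q.min(0),len(q))
for x in np.arange(.75,.2,-.05):
    print("%.2f"%x,[int(1000*np.max(np.where((abs(P[...,0]-x)<.025)&(abs(P[...,1]-y)<.025),z,0))) for y in np.arange(.35,-.45,-.05)])
s=dict(np.load("scene0.npz"))
im=c["color"][:,:,::-1]; A=cv2.resize(im[190:275,225:385],(800,425),interpolation=2); cv2.imwrite("pics/c1.png",A)
im=s["color"][:,:,::-1]; A=cv2.resize(im[130:260,200:370],(784,600),interpolation=2); cv2.imwrite("pics/c2.png",A)
print(robot.read_state())
E
python3 n.py
```

```text
hsv dish [ 21  34 202] tray [105  24 192] [ 23  16 202]
dishS none
dishZ px [351.5 249. ] rect [ 0.4714 -0.2737] [0.0356 0.0384] 0.2 cen [ 0.471  -0.2742  0.019 ] zmed 0.0187 n 240
ped px [273.8 169.2] rect [ 0.6528 -0.0998] [0.0516 0.0429] 82.7 cen [ 0.6505 -0.0991  0.01  ] zmed 0.011 n 67
pedZ px [273.5 168.5] rect [ 0.6545 -0.0992] [0.062  0.0624] 45.4 cen [ 0.655  -0.0995  0.01  ] zmed 0.012 n 588
cap px [275.2 160.8] rect [ 0.6699 -0.1025] [0.0392 0.0179] 79.6 cen [ 0.6715 -0.1039  0.022 ] zmed 0.0193 n 33
capZ px [274. 166.] rect [ 0.658  -0.0998] [0.0415 0.0409] 0.2 cen [ 0.6576 -0.1     0.022 ] zmed 0.0214 n 76
box px [266.3 238. ] rect [ 0.495  -0.0823] [0.118  0.0945] 81.1 cen [ 0.4906 -0.0807  0.035 ] zmed 0.0045 n 1891
pink px [169.  197.1] rect [0.5872 0.1381] [0.0084 0.0276] 56.4 cen [0.5893 0.1366 0.009 ] zmed 0.0088 n 22
rim ((0.49283915758132935, -0.08205725252628326), (0.11828234791755676, 0.09014494717121124), 81.18620300292969) 214
lid [ 0.47749152 -0.1518202   0.04739367] [ 0.57737153 -0.03550471  0.95625952] [ 0.55813071 -0.09028315  0.14246502]
edge [ 0.5620179
[... 824 characters left out ...]
, 0, 0, 0, 0, 0, 0, 0, 0]
{'t': 0.1, 'q': array([ 1.11461231e+00,  1.31075912e-01,  1.48916329e+00, -9.91910948e-06,
        1.52303218e+00, -8.54519171e-02]), 'dq': array([-0.00132149, -0.0012064 , -0.00331048, -0.00064909, -0.00048762,
       -0.001155  ]), 'joint_torque': array([ 9.05145516e-04, -5.61328089e+01, -4.93106782e+01,  7.70633435e-02,
        2.87664053e-02, -6.57168084e-05]), 'tool_pos': array([0.21729537, 0.55904331, 0.40380181]), 'orientation': array([-5.78933455e-01, -3.08734067e+00,  2.54463010e-03]), 'force': array([-0.38013872, -0.7421058 , -0.11386331]), 'wrist_torque': array([-0.03952119, -0.00097961, -0.04068586]), 'gripper_force': 0.0, 'opening': 0.09286348277268353}
```

```bash
sleep 1
```

```text
(no output)
```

View pics/c2.png

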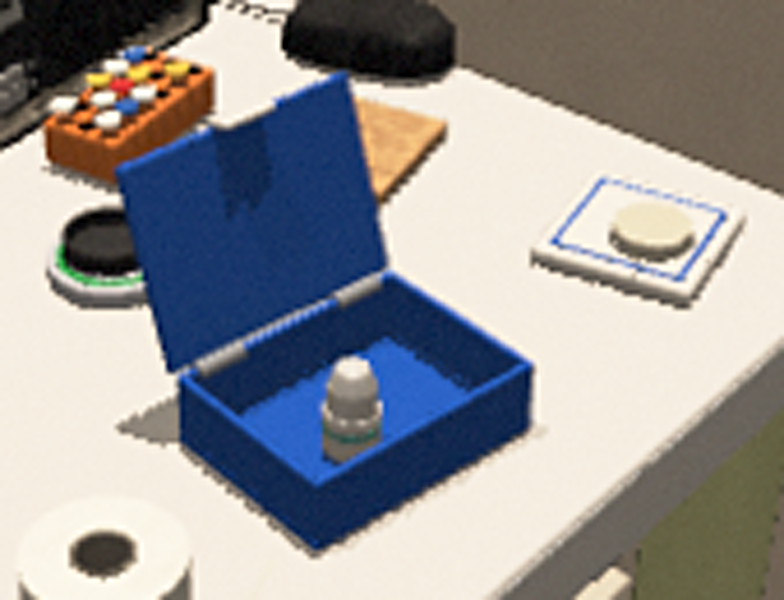

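View pics/c1.png

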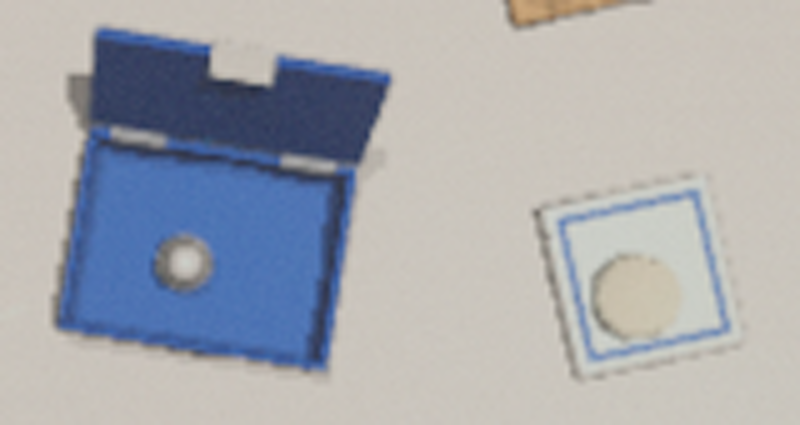

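The crops confirm it. The objective stands in the box (crop 1: 184,265), the tan dish is on the tray's near left (635,297), and the cap is on the green-ringed pedestal. The pink disc is the look-alike to leave alone. The first move takes the arm clear of the tall furniture.

drive_tool --moves '[60,-24,-32,0,0,0,0,60,-24,-32,0,0,0,0,60,-24,-32,0,0,0,0,60,-24,-32,0,0,0,0,60,-24,-32,0,0,0,0,60,-24,-32,0,0,0,0]'

```text
t: 0.7
tool_pos: [0.282, 0.3266, 0.4042]
orientation: [-0.578, -3.088, 0.001]
force: [0.5, 0.3, -0.2]
opening: 0.0604
gripper_force: 0.0
```

drive_tool --moves '[60,-24,-32,0,0,0,0,60,-24,-32,0,0,0,0,60,-24,-32,0,0,0,0,60,-24,-32,0,0,0,0,60,-24,-32,0,0,0,0,60,-24,-32,0,0,0,0,60,0,0,0,0,0,-6,60,0,0,0,0,0,-6]'

```text
t: 1.5
tool_pos: [0.3469, 0.0955, 0.4044]
orientation: [-0.253, -3.131, 0.0]
force: [-0.4, 0.7, 0.0]
opening: 0.06
gripper_force: 0.0
```

Run:
```python
from m import *
s=robot.read_state(); print(np.round(s["tool_pos"],4),np.round(s["q"],3),np.round(cv2.Rodrigues(s["orientation"])[0],3).tolist(),s["t"])
c=dict(np.load("top0.npz")); P=cloud(c); S=dict(np.load("scene0.npz")); PS=cloud(S)
np.set_printoptions(linewidth=200)
print("dish z mm top cam:\n",np.round(P[240:259,341:363,2]*1000).astype(int))
# objective top/sides
print("obj px:",[np.round(ray(c,261.3,242.5,.048),4)])
hs=cv2.cvtColor(c["color"],cv2.COLOR_RGB2HSV); o=(hs[...,1]<110); 
for lo,hi in((.034,.049),(.02,.05)):
    m=o&(P[...,2]>lo)&(P[...,2]<hi); r=np.zeros_like(m); r[230:256,250:274]=1; m&=r; q=P[m]; print("obj",lo,np.median(q,0),q.min(0),q.max(0),len(q))
# obstacle map around pedestal z>.08, both cams
A=np.concatenate([P.reshape(-1,3),PS.reshape(-1,3)])
A=A[(A[:,2]>.085)&(A[:,2]<.25)]
for x in np.arange(.77,.53,-.01):
    print("%.2f"%x,"".join("%4d"%(1000*max([0,*A[(abs(A[:,0]-x)<.005)&(abs(A[:,1]-y)<.005)][:,2]])) for y in np.arange(.09,-.27,-.01)))
```

```text
[0.3469 0.0955 0.4044] [ 0.126 -0.572  2.09  -0.     1.623 -1.284] [[-0.987, 0.161, -0.0], [0.161, 0.987, -0.0], [0.0, -0.0, -1.0]] 1.5
dish z mm top cam:
 [[  9  11  12  10  12  10  11  12  13  12   9   8  10  10  11  11  11   9  12  11   9  10]
 [ 12  12   9  12  10   9   8  12  17  17  18   9  18  19  11   9  11  11   9  11  13  11]
 [  8 956  11  10  10  12  23  16  20  21  19  18  18  18  19  18  12   9  12  12  12  10]
 [ 12  12  12  12  11  15  17  19  18  17  19  20  17  20  21  17  20  21  10  10  10   7]
 [  7   8   7  12  19  19  15  19  19  17  17  19  20  20  16  21  19  18   8  12   8   8]
 [ 10  12  12  18  18  18  22  15  20  16  19  19  18  19  20  20  20  17  20  10  10  10]
 [ 11   9   9  16  18  21  19  20  20  20  18  18  18  21  20  17  16  19  21  20  10  10]
 [ 13  11  11  18  19  19  17  17  20  18  20  20  18  17  19  17  17  17  17  18  13  10]
 [ 15   9  14  16  18  17  16  19  20  20  20  17  21  21  18  16  18  16  15  12  13   6]
 [  9  11  15  19  18  19  21  23  18  21  17  20  22  18  17  18  19  20  20  21  13  10]
 [ 12  13  15  18  18  20  18  18 
[... 3983 characters left out ...]
   0 121 122 122 120   0   0   0   0   0   0   0   0   0   0   0   0   0   0   0   0   0   0   0   0
0.57    0 175 181 180 177 163 171   0   0   0   0   0 117 123 123 123 123 127 125 126 124 121   0   0   0   0   0   0   0   0   0   0   0   0   0   0
0.56    0   0 177 177 174   0   0   0   0   0   0   0  95  95 102 108 111 129 129 128 126 123 123 122 122   0   0   0   0   0   0   0   0   0   0   0
0.55    0   0   0   0   0   0   0   0   0   0   0   0   0   0   0   0   0  86  92 127 102 106 109 112 115   0   0   0   0   0   0   0   0   0   0   0
0.54    0   0   0   0   0   0   0   0   0   0   0   0   0   0   0   0   0   0   0   0   0   0   0  85  86   0   0   0   0   0   0   0   0   0   0   0
```

drive_tool --moves '[60,0,0,0,0,0,8.59,60,0,0,0,0,0,8.59,60,0,0,0,0,0,8.59,60,0,0,0,0,0,8.59,60,0,0,0,0,0,8.59,60,0,0,0,0,0,8.59,60,0,0,0,0,0,8.59,60,0,0,0,0,0,8.59]'

```text
t: 2.3
tool_pos: [0.3465, 0.0969, 0.4044]
orientation: [-1.984, -2.436, 0.001]
force: [0.5, 0.2, 0.2]
opening: 0.0602
gripper_force: 0.0
```

drive_tool --moves '[60,-48,5.6,0,0,0,0,60,-48,5.6,0,0,0,0,60,-48,5.6,0,0,0,0,60,-48,5.6,0,0,0,0,60,-48,5.6,0,0,0,0,60,-48,5.6,0,0,0,0,60,-48,5.6,0,0,0,0,60,-48,5.6,0,0,0,0]'

```text
t: 3.1
tool_pos: [0.4707, -0.2714, 0.4042]
orientation: [-1.977, -2.441, -0.0]
force: [-0.0, 0.9, 0.6]
opening: 0.0599
gripper_force: 0.0
```

drive_tool --moves '[60,0,0,42,0,0,0,60,0,0,42,0,0,0,60,0,0,42,0,0,0,60,0,0,34,0,0,0,60,0,0,0,0,0,0]'

```text
t: 3.6
tool_pos: [0.468, -0.2675, 0.2386]
orientation: [-1.97, -2.433, 0.001]
force: [-1.9, 0.4, 0.0]
opening: 0.0599
gripper_force: 0.0
```

```bash
cat > go.py <<'E'
import sys; from h import *
s=robot.read_state(); R=cv2.Rodrigues(s["orientation"])[0]
T=np.array([float(a) for a in sys.argv[1:4]])
print("pos",np.round(s["tool_pos"],4),"yang",round(np.degrees(np.arctan2(R[1,1],R[0,1])),2),"z",np.round(R[:,2],3),"shift mm",np.round(R.T@(T-s["tool_pos"])*1000,1),"open",round(s["opening"],4),"t",round(s["t"],2))
E
python3 go.py .4712 -.274 .1985
```

```text
pos [ 0.468  -0.2675  0.2386] yang 12.03 z [-0.009  0.006 -1.   ] shift mm [-7.3  2.1 40. ] open 0.0599 t 3.6
```

drive_tool --moves '[60,0,0,0,0,0,0,60,0,0,0,0,0,0]'

```text
t: 3.8
tool_pos: [0.4715, -0.2699, 0.2473]
orientation: [1.974, 2.439, 0.0]
force: [0.2, 0.1, 0.2]
opening: 0.0597
gripper_force: 0.0
```

```bash
python3 go.py .4712 -.274 .1985; python3 -c "
from h import *
c=shot('scene'); save(c,'s1.png',crop=(200,120,370,250),s=4)"
```

```text
pos [ 0.4715 -0.2699  0.2473] yang 12.04 z [ 0.003 -0.002 -1.   ] shift mm [-3.9 -1.3 48.8] open 0.0597 t 3.8
```

View pics/s1.png

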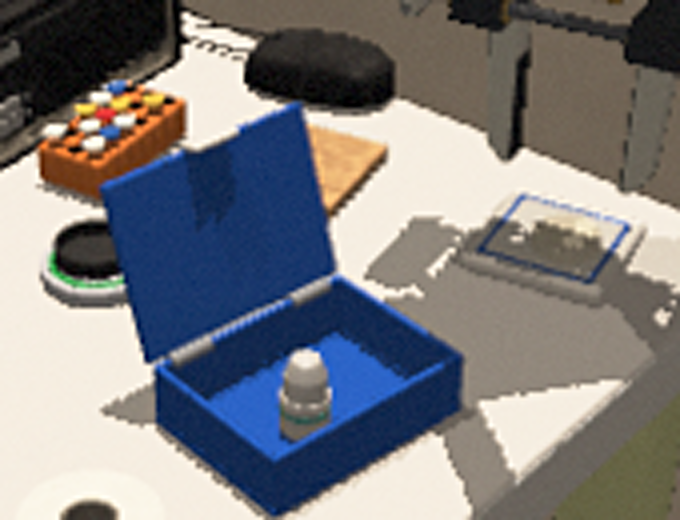

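The gripper hangs above the tray with its fingers on both sides of the dish (570,232). The box, the objective and the lid are unchanged. I descend and grip.

drive_tool --moves '[60,-4,-1.3,0,0,0,0,60,0,0,15,0,0,0,60,0,0,15,0,0,0,60,0,0,12,0,0,0,60,0,0,6,0,0,0,60,0,0,0,0,0,0,60,0,0,0,0,0,0,60,0,0,0,0,0,0]'

```text
t: 4.65
tool_pos: [0.4693, -0.2728, 0.1964]
orientation: [-1.973, -2.439, 0.001]
force: [-8.6, 5.1, 13.4]
opening: 0.0598
gripper_force: 6.9
```

drive_tool --moves '[30,0,0,0,0,0,0,30,0,0,0,0,0,0,30,0,0,0,0,0,0,30,0,0,0,0,0,0,30,0,0,0,0,0,0]' --grip_force 10

```text
t: 5.15
tool_pos: [0.4701, -0.2734, 0.1964]
orientation: [-1.976, -2.442, 0.0]
force: [1.5, -0.7, 0.7]
opening: 0.0381
gripper_force: 10.1
```

```bash
python3 go.py .4712 -.274 .1985
```

```text
pos [ 0.4701 -0.2734  0.1964] yang 12.03 z [-0.  0. -1.] shift mm [-0.8  1.  -2.1] open 0.0381 t 5.15
```

drive_tool --moves '[30,0,0,-15,0,0,0,30,0,0,-25,0,0,0,30,0,0,-20,0,0,0,30,0,0,0,0,0,0]'

```text
t: 5.55
tool_pos: [0.4713, -0.2743, 0.2609]
orientation: [1.973, 2.437, 0.0]
force: [0.1, 0.3, -0.1]
opening: 0.0384
gripper_force: 10.0
```

drive_tool --moves '[30,-1.5,20,0,0,0,0,30,-3,35,0,0,0,0,30,-3,35,0,0,0,0,30,-3,35,0,0,0,0,30,-2,30,0,0,0,0,30,-2,17,0,0,0,0,30,0,0,0,0,0,0,30,0,0,0,0,0,0]'

```text
t: 6.35
tool_pos: [0.6408, -0.2516, 0.2556]
orientation: [-1.975, -2.441, 0.001]
force: [-0.3, 0.4, -1.1]
opening: 0.0383
gripper_force: 10.0
```

```bash
python3 go.py .6414 -.2519 .1975; python3 -c "
from h import *
c=shot('scene'); save(c,'s2.png',crop=(230,90,370,195),s=5)"
```

```text
pos [ 0.6408 -0.2516  0.2556] yang 12.06 z [-0.002  0.001 -1.   ] shift mm [-0.5  0.6 58.1] open 0.0383 t 6.35
```

View pics/s2.png

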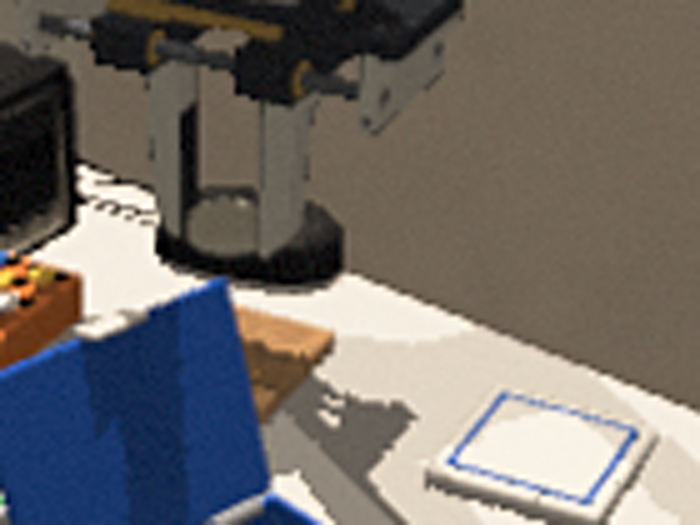

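The dish is held between the fingers at (222,225), above the mat, and the tray is empty. I lower and release it.

drive_tool --moves '[30,0,0,20,0,0,0,30,0,0,20,0,0,0,30,0,0,10,0,0,0,30,0,0,5,0,0,0,30,0,0,2,0,0,0,30,0,0,0,0,0,0,30,0,0,0,0,0,0]'

```text
t: 7.1
tool_pos: [0.6417, -0.252, 0.2009]
orientation: [1.975, 2.441, 0.001]
force: [-0.0, -0.2, -0.4]
opening: 0.0381
gripper_force: 10.0
```

```bash
python3 go.py .6414 -.2519 .1970
```

```text
pos [ 0.6417 -0.252   0.2009] yang 12.04 z [ 0.001 -0.001 -1.   ] shift mm [ 0.1 -0.3  3.9] open 0.0381 t 7.1
```

Next: lower 3 mm, release, rise, and turn to a closing angle of 90° (world y) while high up.

drive_tool --moves '[30,0,0,3,0,0,0,30,0,0,0.5,0,0,0,30,0,0,0,0,0,0,58,0,0,0,0,0,0,58,0,0,0,0,0,0,58,0,0,0,0,0,0,58,0,0,-15,0,0,0,58,0,0,-40,0,0,0]'

```text
t: 7.9
tool_pos: [0.6393, -0.2508, 0.2472]
orientation: [-1.971, -2.435, 0.004]
force: [0.4, 0.2, 0.6]
opening: 0.0577
gripper_force: 0.0
```

drive_tool --moves '[58,0,0,-50,0,0,0,58,0,0,-50,0,0,0,58,0,0,-50,0,0,0,58,0,0,0,0,0,0]'

```text
t: 8.3
tool_pos: [0.6426, -0.2523, 0.4136]
orientation: [1.966, 2.43, 0.006]
force: [0.5, 0.4, 1.3]
opening: 0.058
gripper_force: 0.0
```

drive_tool --moves '[58,0,0,0,0,0,-8.5,58,0,0,0,0,0,-8.5,58,0,0,0,0,0,-8.5,58,0,0,0,0,0,-8.5,58,0,0,0,0,0,-8.5,58,0,0,0,0,0,-8.5,58,0,0,0,0,0,-8.5,58,0,0,0,0,0,-8.5]'

```text
t: 9.1
tool_pos: [0.6412, -0.2517, 0.4021]
orientation: [0.263, 3.13, -0.0]
force: [-0.3, 0.6, 0.2]
opening: 0.0579
gripper_force: 0.0
```

drive_tool --moves '[58,0,0,0,0,0,-7,58,0,0,0,0,0,-3,58,0,0,0,0,0,0,58,0,0,0,0,0,0]'

```text
t: 9.5
tool_pos: [0.6413, -0.2517, 0.4018]
orientation: [0.002, 3.141, -0.0]
force: [0.3, -0.3, 0.1]
opening: 0.058
gripper_force: 0.0
```

```bash
python3 go.py .657 -.0997 .260
python3 - <<'E'
from h import *
print(np.round(robot.read_state()["q"],2))
c=shot("top"); s=shot("scene"); np.savez("top1.npz",**c); save(c,"t2.png",crop=(240,120,400,270),s=4)
E
```

```text
pos [ 0.6413 -0.2517  0.4018] yang 89.93 z [ 0. -0. -1.] shift mm [-15.5 152.1 141.8] open 0.058 t 9.5
[-0.45  0.37  1.21 -0.    1.56 -2.02]
```

View pics/t2.png

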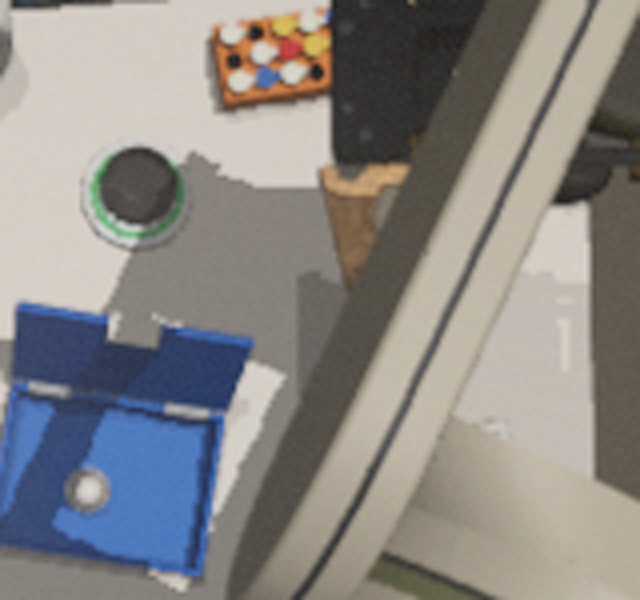

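The top view shows the cap on the pedestal (138,186 in the crop), the dish partly visible on the mat (388,210), and the box unchanged. I go to the cap.

drive_tool --moves '[58,-2,20,0,0,0,0,58,-3,30,0,0,0,0,58,-3,32,0,0,0,0,58,-3,30,0,0,0,0,58,-3,25,0,0,0,0,58,-2,15,0,0,0,0,58,0,0,0,0,0,0,58,0,0,0,0,0,0]'

```text
t: 10.4
tool_pos: [0.6573, -0.0998, 0.4013]
orientation: [0.002, -3.142, 0.001]
force: [0.0, -0.8, -1.2]
opening: 0.0581
gripper_force: 0.0
```

drive_tool --moves '[58,0,0,20,0,0,0,58,0,0,40,0,0,0,58,0,0,40,0,0,0,58,0,0,30,0,0,0,58,0,0,25,0,0,0,58,0,0,0,0,0,0,58,0,0,0,0,0,0,58,0,0,0,0,0,0]'

```text
t: 11.2
tool_pos: [0.6581, -0.1007, 0.2487]
orientation: [0.0, 3.138, -0.001]
force: [0.2, -0.3, 0.6]
opening: 0.0581
gripper_force: 0.0
```

```bash
python3 go.py .6575 -.0998 .1985
```

```text
pos [ 0.6581 -0.1007  0.2487] yang 89.99 z [ 0.003 -0.001 -1.   ] shift mm [ 0.8  0.9 50.2] open 0.0581 t 11.2
```

drive_tool --moves '[58,0,0,15,0,0,0,58,0,0,15,0,0,0,58,0,0,10,0,0,0,58,0,0,6,0,0,0,58,0,0,1.5,0,0,0,58,0,0,0,0,0,0,58,0,0,0,0,0,0,58,0,0,0,0,0,0]'

```text
t: 12.0
tool_pos: [0.6576, -0.0998, 0.1995]
orientation: [-0.001, 3.14, -0.0]
force: [-0.5, -0.4, 0.5]
opening: 0.0583
gripper_force: 0.0
```

drive_tool --moves '[35,0,0,0,0,0,0,35,0,0,0,0,0,0,35,0,0,0,0,0,0,35,0,0,0,0,0,0,35,0,0,0,0,0,0]' --grip_force 12

```text
t: 12.5
tool_pos: [0.6574, -0.0998, 0.1991]
orientation: [-0.001, 3.141, -0.0]
force: [-0.5, 0.7, 2.5]
opening: 0.043
gripper_force: 12.0
```

```bash
python3 go.py .6575 -.0998 .1985
```

```text
pos [ 0.6574 -0.0998  0.1991] yang 90.04 z [ 0. -0. -1.] shift mm [-0.1 -0.   0.6] open 0.043 t 12.5
```

drive_tool --moves '[35,0,0,-15,0,0,0,35,0,0,-35,0,0,0,35,0,0,-45,0,0,0,35,0,0,-45,0,0,0,35,0,0,-40,0,0,0,35,0,0,-20,0,0,0,35,0,0,0,0,0,0,35,0,0,0,0,0,0]'

```text
t: 13.3
tool_pos: [0.6572, -0.0997, 0.3993]
orientation: [-0.001, 3.141, -0.0]
force: [-0.3, -0.4, -1.1]
opening: 0.0427
gripper_force: 12.0
```

drive_tool --moves '[35,8,-20,0,0,0,0,35,30,-35,0,0,0,0,35,35,-35,0,0,0,0,35,35,-35,0,0,0,0,35,35,-30,0,0,0,0,35,34,-23,0,0,0,0,35,0,0,0,0,0,0,35,0,0,0,0,0,0]'

```text
t: 14.1
tool_pos: [0.4793, -0.2782, 0.3968]
orientation: [-0.003, -3.139, -0.003]
force: [-0.9, -0.3, -0.3]
opening: 0.0425
gripper_force: 12.0
```

drive_tool --moves '[35,0,0,0,0,0,8,35,0,0,0,0,0,8,35,0,0,0,0,0,8,35,0,0,0,0,0,8,35,0,0,0,0,0,8,35,0,0,0,0,0,8,35,0,0,0,0,0,8,35,0,0,0,0,0,8]'

```text
t: 14.9
tool_pos: [0.4813, -0.2766, 0.3973]
orientation: [-1.668, -2.66, -0.001]
force: [0.0, -0.2, -0.1]
opening: 0.0429
gripper_force: 12.0
```

drive_tool --moves '[35,0,0,0,0,0,7,35,0,0,0,0,0,5,35,0,0,0,0,0,2,35,0,0,0,0,0,0,35,0,0,0,0,0,0]'

```text
t: 15.4
tool_pos: [0.4809, -0.2771, 0.3978]
orientation: [-1.972, -2.443, -0.0]
force: [0.2, 0.4, -0.9]
opening: 0.0429
gripper_force: 12.0
```

```bash
python3 go.py .4804 -.2781 .250
```

```text
pos [ 0.4809 -0.2771  0.3978] yang 12.18 z [-0.001  0.001 -1.   ] shift mm [ -1.1  -0.6 147.8] open 0.0429 t 15.4
```

drive_tool --moves '[35,-1,-0.6,20,0,0,0,35,0,0,40,0,0,0,35,0,0,40,0,0,0,35,0,0,40,0,0,0,35,0,0,25,0,0,0,35,0,0,15,0,0,0,35,0,0,0,0,0,0,35,0,0,0,0,0,0]'

```text
t: 16.2
tool_pos: [0.4806, -0.2791, 0.2197]
orientation: [1.975, 2.442, 0.0]
force: [0.8, 0.2, -0.5]
opening: 0.0429
gripper_force: 12.0
```

drive_tool --moves '[35,0,0,9,0,0,0,35,0,0,5,0,0,0,35,0,0,2,0,0,0,35,0,0,1,0,0,0,35,0,0,0,0,0,0,35,0,0,0,0,0,0]'

```text
t: 16.8
tool_pos: [0.4801, -0.279, 0.202]
orientation: [1.976, 2.442, 0.0]
force: [-0.1, -0.1, -0.4]
opening: 0.0431
gripper_force: 12.0
```

```bash
python3 go.py .4804 -.2781 .1985; python3 -c "
from h import *
print(robot.read_state()['force'])"
```

```text
pos [ 0.4801 -0.279   0.202 ] yang 12.03 z [ 0. -0. -1.] shift mm [0.8 0.5 3.5] open 0.0431 t 16.8
[-0.0813724  -0.11018061 -0.40375055]
```

drive_tool --moves '[35,0.8,0.5,2,0,0,0,35,0,0,1.2,0,0,0,35,0,0,0,0,0,0,60,0,0,0,0,0,0,60,0,0,0,0,0,0,60,0,0,0,0,0,0,60,0,0,-15,0,0,0,60,0,0,-40,0,0,0]'

```text
t: 17.6
tool_pos: [0.4786, -0.2769, 0.2507]
orientation: [-1.971, -2.436, 0.001]
force: [0.3, 0.0, -0.2]
opening: 0.0599
gripper_force: 0.0
```

drive_tool --moves '[60,0,0,-50,0,0,0,60,0,0,-50,0,0,0,60,0,0,-45,0,0,0,40,0,0,0,0,0,0]'

```text
t: 18.0
tool_pos: [0.4816, -0.2789, 0.4086]
orientation: [1.967, 2.431, 0.001]
force: [0.3, -0.2, -0.6]
opening: 0.056
gripper_force: 0.0
```

drive_tool --moves '[36,0,0,0,0,0,-8.5,36,0,0,0,0,0,-8.5,36,0,0,0,0,0,-8.5,36,0,0,0,0,0,-8.5,36,0,0,0,0,0,-8.5,36,0,0,0,0,0,-8.5,36,0,0,0,0,0,-8.5,36,0,0,0,0,0,-8.5]'

```text
t: 18.8
tool_pos: [0.4802, -0.2779, 0.3991]
orientation: [0.263, 3.13, -0.0]
force: [-0.0, 0.6, -0.0]
opening: 0.0358
gripper_force: 0.0
```

drive_tool --moves '[36,0,0,0,0,0,-1.2,36,0,0,0,0,0,0,36,0,0,0,0,0,0]'

```text
t: 19.1
tool_pos: [0.4803, -0.278, 0.3987]
orientation: [0.245, 3.132, -0.0]
force: [-0.7, 0.2, -0.1]
opening: 0.0363
gripper_force: 0.0
```

```bash
python3 go.py .485 -.0713 .40
python3 - <<'E'
from m import *
c=shot("top"); save(c,"t3.png",crop=(225,140,385,275),s=4); P=cloud(c); z=P[...,2]
m=np.zeros(z.shape,bool); m[228:262,335:370]=1
q=P[m&(z>.0165)&(z<.03)]; print("cap",np.round((q.min(0)+q.max(0))/2,4),np.round(q.mean(0),4),len(q))
E
```

```text
pos [ 0.4803 -0.278   0.3987] yang 81.04 z [ 0. -0. -1.] shift mm [ 27.5 204.9  -1.3] open 0.0363 t 19.1
cap [ 0.4826 -0.298   0.019 ] [ 0.4852 -0.2979  0.0196] 5
```

View pics/t3.png

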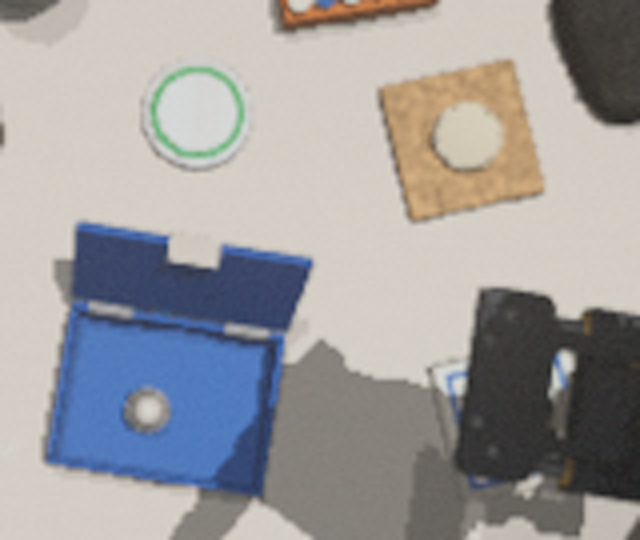

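The dish lies centred on the mat (468,135), the pedestal is empty (198,112), and the objective is at (147,410) in the box. I move over the objective.

drive_tool --moves '[36,3,20,0,0,0,0,36,5,40,0,0,0,0,36,5,40,0,0,0,0,36,5,40,0,0,0,0,36,5,40,0,0,0,0,36,4.5,25,0,0,0,0,36,0,0,0,0,0,0,36,0,0,0,0,0,0]'

```text
t: 19.95
tool_pos: [0.4844, -0.071, 0.3987]
orientation: [0.24, 3.132, -0.001]
force: [-1.1, -0.4, -0.2]
opening: 0.0361
gripper_force: 0.0
```

drive_tool --moves '[36,0,0,20,0,0,0,36,0,0,40,0,0,0,36,0,0,40,0,0,0,36,0,0,35,0,0,0,36,0,0,0,0,0,0,36,0,0,0,0,0,0,36,0,0,0,0,0,0]'

```text
t: 20.65
tool_pos: [0.4855, -0.0721, 0.2661]
orientation: [0.241, 3.129, -0.001]
force: [-0.3, -0.1, 0.4]
opening: 0.0358
gripper_force: 0.0
```

```bash
python3 go.py .485 -.0713 .195
python3 - <<'E'
from h import *
c=shot("scene"); save(c,"s4.png",crop=(220,120,330,250),s=4)
E
```

```text
pos [ 0.4855 -0.0721  0.2661] yang 81.18 z [ 0.003 -0.001 -1.   ] shift mm [ 0.9  0.8 71.1] open 0.0358 t 20.65
```

View pics/s4.png

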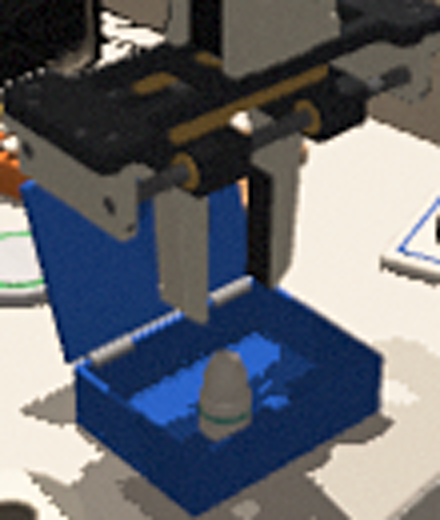

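The fingers straddle the objective (225,395), and the lid is clear behind the body. I descend.

drive_tool --moves '[36,0,0,15,0,0,0,36,0,0,20,0,0,0,36,0,0,15,0,0,0,36,0,0,10,0,0,0,36,0,0,6,0,0,0,36,0,0,2,0,0,0,36,0,0,0,0,0,0,36,0,0,0,0,0,0]'

```text
t: 21.5
tool_pos: [0.4848, -0.0714, 0.1964]
orientation: [0.24, 3.131, -0.0]
force: [0.1, -0.2, 0.4]
opening: 0.0361
gripper_force: 0.0
```

```bash
python3 go.py .485 -.0713 .195; python3 -c "
from h import *
print(robot.read_state()['force'])"
```

```text
pos [ 0.4848 -0.0714  0.1964] yang 81.24 z [ 0.001 -0.    -1.   ] shift mm [-0.2  0.1  1.4] open 0.0361 t 21.5
[ 0.14072884 -0.22841713  0.35019393]
```

Now grip, then lift slowly and watch the opening.

drive_tool --moves '[18,0,0,0,0,0,0,18,0,0,0,0,0,0,18,0,0,0,0,0,0,18,0,0,0,0,0,0,18,0,0,-5,0,0,0,18,0,0,-10,0,0,0,18,0,0,0,0,0,0]' --grip_force 15

```text
t: 22.2
tool_pos: [0.4851, -0.0714, 0.2122]
orientation: [0.24, 3.13, -0.001]
force: [-0.6, -0.1, 0.0]
opening: 0.024
gripper_force: 15.0
```

drive_tool --moves '[18,0,0,-15,0,0,0,18,0,0,-30,0,0,0,18,0,0,-35,0,0,0,18,0,0,-40,0,0,0,18,0,0,-40,0,0,0,18,0,0,-25,0,0,0,18,0,0,0,0,0,0,18,0,0,0,0,0,0]'

```text
t: 23.0
tool_pos: [0.4844, -0.0713, 0.3957]
orientation: [0.24, 3.131, -0.0]
force: [0.8, -0.3, -1.4]
opening: 0.0242
gripper_force: 15.0
```

```bash
python3 go.py .6548 -.0993 .395
python3 - <<'E'
from h import *
c=shot("scene"); save(c,"s5.png",crop=(200,40,330,200),s=3)
E
```

```text
pos [ 0.4844 -0.0713  0.3957] yang 81.23 z [ 0.001 -0.    -1.   ] shift mm [-172.7   -1.7    0.9] open 0.0242 t 23.0
```

View pics/s5.png

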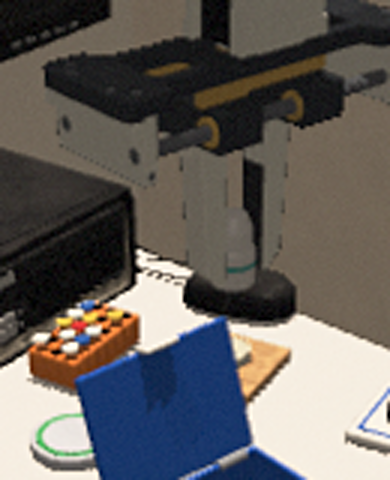

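The objective is held upright between the fingers (240,260). I turn to 90° and carry it to the pedestal.

drive_tool --moves '[18,0,0,0,0,0,-3,18,0,0,0,0,0,-4,18,0,0,0,0,0,-1.8,18,0,0,0,0,0,0]'

```text
t: 23.45
tool_pos: [0.4839, -0.0712, 0.3932]
orientation: [0.002, -3.138, -0.001]
force: [-1.0, 0.4, -1.2]
opening: 0.024
gripper_force: 15.0
```

drive_tool --moves '[18,-12,-2,0,0,0,0,18,-28,-5,0,0,0,0,18,-35,-6,0,0,0,0,18,-35,-6,0,0,0,0,18,-35,-5,0,0,0,0,18,-18,-3,0,0,0,0,18,-7,-1,0,0,0,0,18,0,0,0,0,0,0]'

```text
t: 24.25
tool_pos: [0.6545, -0.0992, 0.3938]
orientation: [0.0, -3.139, -0.001]
force: [1.1, -0.7, -0.3]
opening: 0.0243
gripper_force: 15.0
```

drive_tool --moves '[18,0,0,0,0,0,0,18,0,0,15,0,0,0,18,0,0,30,0,0,0,18,0,0,40,0,0,0,18,0,0,40,0,0,0,18,0,0,20,0,0,0,18,0,0,0,0,0,0,18,0,0,0,0,0,0]'

```text
t: 25.05
tool_pos: [0.6539, -0.099, 0.2505]
orientation: [0.001, -3.141, -0.0]
force: [-0.2, -0.4, 0.6]
opening: 0.0242
gripper_force: 15.0
```

```bash
python3 go.py .6548 -.0993 .2024
```

```text
pos [ 0.6539 -0.099   0.2505] yang 90.03 z [-0.001  0.    -1.   ] shift mm [-0.9 -0.3 48.1] open 0.0242 t 25.05
```

drive_tool --moves '[18,-0.8,0,12,0,0,0,18,0,0,14,0,0,0,18,0,0,10,0,0,0,18,0,0,6,0,0,0,18,0,0,3,0,0,0,18,0,0,1,0,0,0,18,0,0,0,0,0,0,18,0,0,0,0,0,0]'

```text
t: 25.85
tool_pos: [0.6555, -0.0992, 0.2051]
orientation: [-0.001, 3.141, -0.0]
force: [0.3, -0.2, -0.6]
opening: 0.0245
gripper_force: 15.0
```

drive_tool --moves '[18,0,0,0,0,0,0,18,0,0,0,0,0,0]'

```text
t: 26.05
tool_pos: [0.6554, -0.0992, 0.2049]
orientation: [-0.001, 3.141, -0.0]
force: [-0.9, 0.6, 0.1]
opening: 0.0246
gripper_force: 15.0
```

```bash
python3 go.py .6548 -.0993 .2024
```

```text
pos [ 0.6554 -0.0992  0.2049] yang 90.03 z [ 0.001 -0.    -1.   ] shift mm [ 0.6 -0.1  2.5] open 0.0246 t 26.05
```

drive_tool --moves '[18,0.5,0,1,0,0,0,18,0,0,1,0,0,0,18,0,0,0,0,0,0,18,0,0,0,0,0,0]'

```text
t: 26.45
tool_pos: [0.6547, -0.0991, 0.2024]
orientation: [0.001, -3.141, -0.0]
force: [0.4, 0.1, -1.3]
opening: 0.0242
gripper_force: 15.0
```

drive_tool --moves '[18,0,0,0.5,0,0,0,18,0,0,0,0,0,0,18,0,0,0,0,0,0]'

```text
t: 26.75
tool_pos: [0.6547, -0.0992, 0.2021]
orientation: [-0.001, 3.141, -0.0]
force: [0.3, -1.0, -0.2]
opening: 0.0242
gripper_force: 15.0
```

drive_tool --moves '[18,0,0,0.5,0,0,0,18,0,0,0,0,0,0,18,0,0,0,0,0,0]'

```text
t: 27.05
tool_pos: [0.6548, -0.0992, 0.202]
orientation: [-0.001, 3.141, -0.0]
force: [-2.5, 1.1, 4.5]
opening: 0.0239
gripper_force: 15.0
```

drive_tool --moves '[18,0,0,0.5,0,0,0,18,0,0,0,0,0,0,18,0,0,0,0,0,0]'

```text
t: 27.35
tool_pos: [0.6548, -0.0992, 0.202]
orientation: [-0.001, 3.141, -0.0]
force: [-4.2, 0.1, 8.9]
opening: 0.0244
gripper_force: 15.0
```

It is in contact with the pedestal. I ease off, release and rise straight up.

drive_tool --moves '[18,0,0,-0.7,0,0,0,18,0,0,0,0,0,0,26,0,0,0,0,0,0,30,0,0,0,0,0,0,36,0,0,0,0,0,0,36,0,0,0,0,0,0,36,0,0,-5,0,0,0,36,0,0,-15,0,0,0]'

```text
t: 28.15
tool_pos: [0.6538, -0.099, 0.2205]
orientation: [0.001, -3.138, -0.001]
force: [-0.6, 0.0, 0.3]
opening: 0.0362
gripper_force: 0.0
```

drive_tool --moves '[40,0,0,-30,0,0,0,40,0,0,-40,0,0,0,40,0,0,-40,0,0,0,40,0,0,-40,0,0,0,58,0,0,-25,0,0,0,58,0,0,0,0,0,0]'

```text
t: 28.75
tool_pos: [0.6557, -0.0994, 0.4046]
orientation: [-0.001, 3.131, -0.004]
force: [0.3, 0.2, 1.3]
opening: 0.0515
gripper_force: 0.0
```

drive_tool --moves '[58,2,-20,0,0,0,0,58,3,-35,0,0,0,0,58,3,-40,0,0,0,0,58,3,-35,0,0,0,0,58,2,-22,0,0,0,0,58,0,0,0,0,0,0,58,0,0,0,0,0,0]'

```text
t: 29.45
tool_pos: [0.6415, -0.2514, 0.3961]
orientation: [-0.001, -3.141, -0.001]
force: [0.7, 0.6, 0.1]
opening: 0.0578
gripper_force: 0.0
```

```bash
python3 go.py .6414 -.2519 .1985
python3 - <<'E'
from m import *
c=shot("top"); s=shot("scene"); np.savez("top5.npz",**c)
a=cv2.resize(c["color"][140:275,225:385],(640,540),interpolation=2)
cv2.imwrite("pics/t5.png",a[:,:,::-1]); P=cloud(c); z=P[...,2]
m=np.zeros(z.shape,bool); m[150:186,255:292]=1
q=P[m&(z>.03)&(z<.07)]; print("obj",np.round((q.min(0)+q.max(0))/2,4),np.round(np.median(q,0),4),q[:,2].max(),len(q))
E
```

```text
pos [ 0.6415 -0.2514  0.3961] yang 89.97 z [-0.001  0.001 -1.   ] shift mm [-1.000e-01 -7.000e-01  1.976e+02] open 0.0578 t 29.45
obj [ 0.6538 -0.0994  0.0432] [ 0.652  -0.0985  0.0477] 0.05629279862534018 93
```

View pics/t5.png

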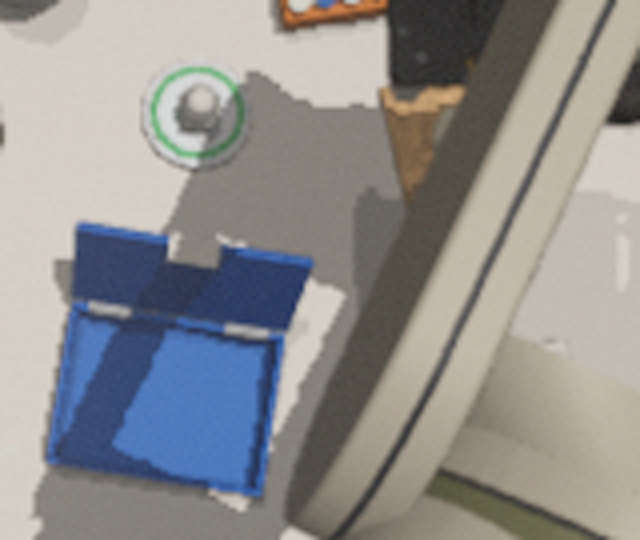

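The objective stands upright in the middle of the pedestal (202,103), and the box is empty. Next is the dish: I turn back to the box's yaw.

drive_tool --moves '[58,0,0,0,0,0,4,58,0,0,0,0,0,4.8,58,0,0,40,0,0,0,58,0,0,40,0,0,0,58,0,0,40,0,0,0,58,0,0,25,0,0,0,58,0,0,0,0,0,0,58,0,0,0,0,0,0]'

```text
t: 30.35
tool_pos: [0.6421, -0.2501, 0.2522]
orientation: [-0.238, -3.132, -0.0]
force: [-0.1, -0.7, 0.7]
opening: 0.0579
gripper_force: 0.0
```

```bash
python3 go.py .6414 -.2519 .1985
python3 - <<'E'
from m import *
c=dict(np.load("top0.npz")); im=cv2.imread("pics/t3.png")[80:190,420:520]; h=cv2.cvtColor(im,cv2.COLOR_BGR2HSV)
m=((h[...,1]<70)).astype(np.uint8); l,n,s,ce=*cv2.connectedComponents(m),*cv2.connectedComponentsWithStats(m)[2:]
k=1+np.argmax(s[1:,4]); u,v=(ce[k]+[420.5,80.5])/4-.5+[225,140]; print(s[k],u,v,ray(c,u,v,.019))
E
```

```text
pos [ 0.6421 -0.2501  0.2522] yang 81.31 z [-0.  0. -1.] shift mm [ 0.4 -1.9 53.7] open 0.0579 t 30.35
[  12   21   73   70 3880] 341.4645618556701 173.59967783505155 [ 0.64204866 -0.25373291  0.019     ]
```

drive_tool --moves '[58,0,-2.5,20,0,0,0,58,0,0,15,0,0,0,58,0,0,10,0,0,0,58,0,0,5,0,0,0,58,0,0,2.5,0,0,0,58,0,0,0,0,0,0,58,0,0,0,0,0,0,58,0,0,0,0,0,0]'

```text
t: 31.15
tool_pos: [0.6417, -0.2538, 0.2]
orientation: [0.24, 3.131, -0.001]
force: [-0.8, 0.0, 0.6]
opening: 0.058
gripper_force: 0.0
```

drive_tool --moves '[30,0,0,0,0,0,0,30,0,0,0,0,0,0,30,0,0,0,0,0,0,30,0,0,0,0,0,0,30,0,0,0,0,0,0]' --grip_force 10

```text
t: 31.65
tool_pos: [0.6414, -0.2537, 0.1994]
orientation: [0.24, 3.132, -0.0]
force: [0.0, 0.6, 0.8]
opening: 0.0383
gripper_force: 10.0
```

```bash
python3 go.py .642 -.253 .1985; python3 -c "
from h import *
print(robot.read_state()['force'])"
```

```text
pos [ 0.6414 -0.2537  0.1994] yang 81.23 z [ 0. -0. -1.] shift mm [-0.4  0.8  0.9] open 0.0383 t 31.65
[0.00655834 0.59788687 0.75804571]
```

drive_tool --moves '[30,0,0,-15,0,0,0,30,0,0,-35,0,0,0,30,0,0,-45,0,0,0,30,0,0,-45,0,0,0,30,0,0,-40,0,0,0,30,0,0,-20,0,0,0,30,0,0,0,0,0,0,30,0,0,0,0,0,0]'

```text
t: 32.45
tool_pos: [0.6414, -0.2536, 0.3999]
orientation: [0.24, 3.131, -0.001]
force: [-0.9, -0.4, -0.3]
opening: 0.0379
gripper_force: 10.0
```

drive_tool --moves '[30,20,17,0,0,0,0,30,32,27,0,0,0,0,30,35,30,0,0,0,0,30,35,30,0,0,0,0,30,30,25,0,0,0,0,30,21,18,0,0,0,0,30,0,0,0,0,0,0,30,0,0,0,0,0,0]'

```text
t: 33.25
tool_pos: [0.4925, -0.0817, 0.3979]
orientation: [-0.238, -3.131, -0.0]
force: [0.3, -0.1, 0.6]
opening: 0.0381
gripper_force: 10.0
```

drive_tool --moves '[30,0,0,20,0,0,0,30,0,0,40,0,0,0,30,0,0,40,0,0,0,30,0,0,40,0,0,0,30,0,0,15,0,0,0,30,0,0,0,0,0,0,30,0,0,0,0,0,0]'

```text
t: 33.95
tool_pos: [0.4932, -0.0827, 0.244]
orientation: [-0.241, -3.131, -0.0]
force: [-0.1, -0.2, 0.1]
opening: 0.0379
gripper_force: 10.0
```

```bash
python3 go.py .4929 -.0821 .1934
```

```text
pos [ 0.4932 -0.0827  0.244 ] yang 81.19 z [-0.001  0.    -1.   ] shift mm [ 0.3  0.5 50.6] open 0.0379 t 33.95
```

drive_tool --moves '[30,3,0,15,0,0,0,30,0,0,15,0,0,0,30,0,0,10,0,0,0,30,0,0,5,0,0,0,30,0,0,3,0,0,0,30,0,0,0,0,0,0,30,0,0,0,0,0,0,30,0,0,0,0,0,0]'

```text
t: 34.75
tool_pos: [0.4902, -0.0816, 0.1969]
orientation: [0.24, 3.131, -0.0]
force: [-0.9, 0.9, 0.1]
opening: 0.0382
gripper_force: 10.0
```

```bash
python3 go.py .490 -.0821 .1934;python3 -c "
from h import *
print(robot.read_state()['force'])"
```

```text
pos [ 0.4902 -0.0816  0.1969] yang 81.24 z [ 0.001 -0.    -1.   ] shift mm [ 0.1 -0.5  3.5] open 0.0382 t 34.75
[-0.90154966  0.89991625  0.06618764]
```

drive_tool --moves '[30,0,0,2,0,0,0,30,0,0,1,0,0,0,30,0,0,0,0,0,0,30,0,0,0,0,0,0,50,0,0,0,0,0,0,50,0,0,0,0,0,0,50,0,0,0,0,0,0]'

```text
t: 35.45
tool_pos: [0.4898, -0.0815, 0.1932]
orientation: [-0.24, -3.132, -0.0]
force: [-0.2, -0.3, -0.3]
opening: 0.0496
gripper_force: 0.0
```

drive_tool --moves '[50,0,0,-10,0,0,0,50,0,0,-30,0,0,0,50,0,0,-40,0,0,0,0,0,0,-40,0,0,0,0,0,0,-40,0,0,0,0,0,0,-30,0,0,0,0,0,0,-10,0,0,0,0,0,0,0,0,0,0]'

```text
t: 36.25
tool_pos: [0.4902, -0.0816, 0.3954]
orientation: [0.24, 3.129, -0.001]
force: [-0.0, 1.2, 0.4]
opening: 0.0147
gripper_force: 0.0
```

drive_tool --moves '[0,-20,0,0,0,0,0,0,-30,0,0,0,0,0,0,-30,0,0,0,0,0,0,-20,0,0,0,0,0,0,0,0,0,0,0,0,0,0,0,0,0,0,0]'

```text
t: 36.85
tool_pos: [0.5881, -0.0966, 0.3907]
orientation: [-0.24, -3.128, -0.001]
force: [0.0, -0.6, -0.2]
opening: 0.0003
gripper_force: 0.0
```

```bash
python3 go.py .589 -.100 .286
python3 - <<'E'
from m import *
c=shot("top"); s=shot("scene")
a=cv2.resize(c["color"][140:275,225:385],(480,405),interpolation=2); b=cv2.resize(s["color"][110:255,200:310],(307,405),interpolation=2)
cv2.imwrite("pics/t6.png",np.hstack([a,b])[:,:,::-1]); P=cloud(c); z=P[...,2]
E
```

```text
pos [ 0.5881 -0.0966  0.3907] yang 81.24 z [-0.004  0.001 -1.   ] shift mm [ -1.8  -3.2 104.7] open 0.0003 t 36.85
```

View pics/t6.png

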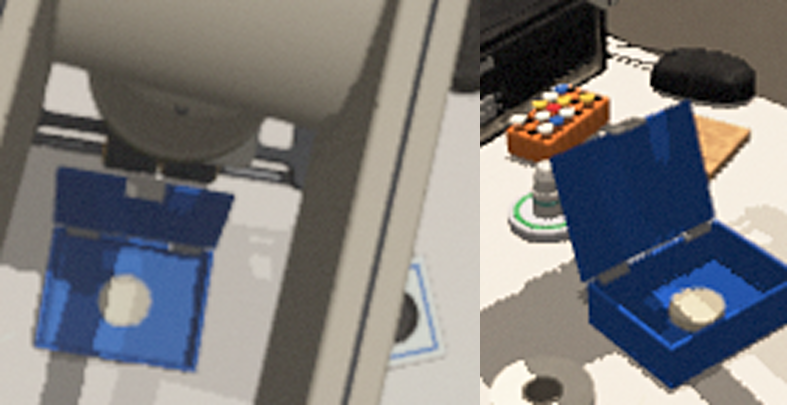

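The dish lies flat in the box (125,300), and the objective stands on the pedestal (545,190 in the scene half). I descend behind the lid.

drive_tool --moves '[0,-6,-4,0,0,0,0,0,0,0,20,0,0,0,0,0,0,30,0,0,0,0,0,0,30,0,0,0,0,0,0,20,0,0,0,0,0,0,5,0,0,0,0,0,0,0,0,0,0,0,0,0,0,0,0,0]'

```text
t: 37.75
tool_pos: [0.5945, -0.1019, 0.2899]
orientation: [0.24, 3.13, -0.001]
force: [-0.6, -0.2, 0.5]
opening: 0.0003
gripper_force: 0.0
```

drive_tool --moves '[0,8,0,0,0,0,0,0,8,0,0,0,0,0,0,8,0,0,0,0,0,0,8,0,0,0,0,0]'

```text
t: 38.15
tool_pos: [0.5617, -0.0966, 0.2887]
orientation: [0.24, 3.132, -0.0]
force: [0.8, -0.8, 0.0]
opening: 0.0006
gripper_force: 0.1
```

drive_tool --moves '[0,8,0,0,0,0,0,0,8,0,0,0,0,0,0,8,0,0,0,0,0,0,8,0,0,0,0,0]'

```text
t: 38.55
tool_pos: [0.5301, -0.0918, 0.2882]
orientation: [-0.24, -3.132, -0.0]
force: [-0.0, -0.1, -0.5]
opening: 0.0006
gripper_force: 0.1
```

drive_tool --moves '[0,8,0,0,0,0,0,0,6,0,0,0,0,0,0,0,0,0,0,0,0,0,0,0,0,0,0,0]'

```text
t: 38.95
tool_pos: [0.5169, -0.0898, 0.2884]
orientation: [0.24, 3.132, -0.0]
force: [0.5, -0.0, -0.5]
opening: 0.0004
gripper_force: 0.0
```

```bash
python3 go.py .516 -.089 .286
python3 - <<'E'
from h import *
s=shot("scene"); save(s,"s7.png",crop=(200,80,330,250),s=3)
E
```

```text
pos [ 0.5169 -0.0898  0.2884] yang 81.23 z [ 0. -0. -1.] shift mm [1.1 0.6 2.4] open 0.0004 t 38.95
```

View pics/s7.png

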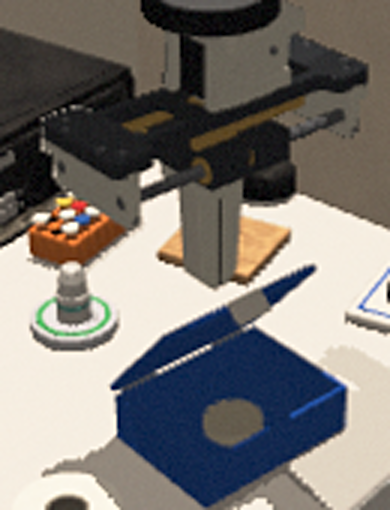

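The lid is falling shut in front of the fingers. I rise, wait, move back out of the way and check.

drive_tool --moves '[0,0,0,-20,0,0,0,0,0,0,-40,0,0,0,0,0,0,-40,0,0,0,0,0,0,-20,0,0,0,0,20,35,0,0,0,0,0,25,40,0,0,0,0,0,25,40,0,0,0,0,0,25,40,0,0,0,0]'

```text
t: 39.8
tool_pos: [0.446, 0.0792, 0.4084]
orientation: [0.241, 3.132, 0.0]
force: [0.7, 1.3, 0.5]
opening: 0.0007
gripper_force: 0.0
```

drive_tool --moves '[0,25,20,0,0,0,0,0,0,0,0,0,0,0,0,0,0,0,0,0,0,0,0,0,0,0,0,0,0,0,0,0,0,0,0,0,0,0,0,0,0,0,0,0,0,0,0,0,0,0,0,0,0,0,0,0]'

```text
t: 40.6
tool_pos: [0.4252, 0.1011, 0.4081]
orientation: [-0.241, -3.132, 0.0]
force: [-0.5, 0.4, 1.2]
opening: 0.0001
gripper_force: 0.0
```

Run:
```python
from m import *
st=robot.read_state(); print(st["tool_pos"],st["t"])
c=shot("top"); s=shot("scene"); np.savez("top8.npz",**c)
a=cv2.resize(c["color"][140:275,225:385],(480,405),interpolation=2); b=cv2.resize(s["color"][110:255,200:310],(307,405),interpolation=2)
cv2.imwrite("pics/t8.png",np.hstack([a,b])[:,:,::-1]); P=cloud(c); z=P[...,2]
def blob(n,roi,lo,hi):
    m=np.zeros(z.shape,bool); m[roi[1]:roi[3],roi[0]:roi[2]]=1; m&=(z>lo)&(z<hi); q=P[m]
    v,u=np.nonzero(m); print(n,len(q),"centre",np.round(cv2.minEnclosingCircle(q[:,:2].astype(np.float32)),4) if 0 else np.round(q.mean(0),4),"spread",np.round(np.percentile(q,98,0)-np.percentile(q,2,0),4))
blob("cap",(333,226,373,266),.016,.03); blob("tray",(325,215,385,275),.006,.03); blob("obj",(255,150,292,186),.03,.07); blob("lid",(226,185,310,268),.025,.1)
m=np.zeros(z.shape,bool); m[185:268,226:310]=1; q=P[m&(z>.03)&(z<.06)]; A=np.c_[q[:,:2],np.ones(len(q))]; print("plane",np.linalg.lstsq(A,q[:,2],rcond=None)[0], np.median(q[:,2]))
```

```text
[0.4251892  0.10114556 0.4081429 ] 40.6
cap 93 centre [ 0.4802 -0.2794  0.0204] spread [0.0401 0.0413 0.0082]
tray 1234 centre [ 0.4803 -0.2778  0.0115] spread [0.081  0.079  0.0154]
obj 93 centre [ 0.6523 -0.0989  0.0451] spread [0.0187 0.022  0.0249]
lid 2425 centre [ 0.492  -0.0813  0.0424] spread [0.0955 0.1177 0.007 ]
plane [-0.00203676  0.00034156  0.04342157] 0.042457715132993686
```

View pics/t8.png

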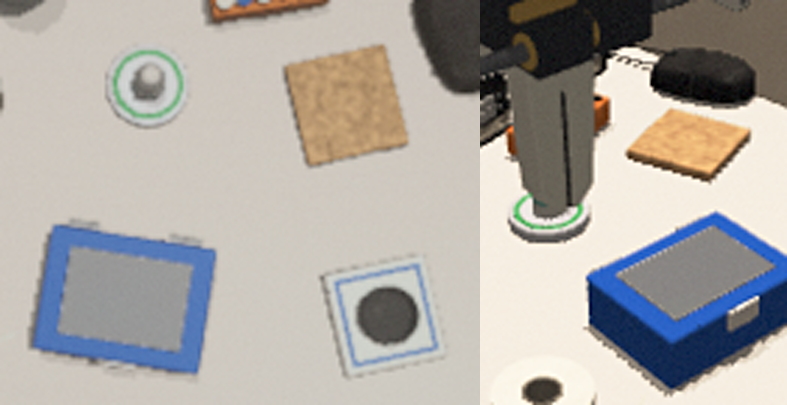

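The lid is level and shut (125,300), with its top about 42 mm above the bench. The cap is centred on the tray (387,315), the objective stands on the pedestal (148,83), and the mat is empty. I hand in the job.

```bash
python3 -c "
from plant import robot
print(robot.close_job())"
```

```text
the job is handed in; nothing more can be done
None
```

I handed in the job at about 41 s: the objective stands upright on the pedestal, the cap lies flat in the middle of the tray, and the dish lies flat in the box with the lid fully shut; I put the dish in as it lay on the tray, because the images showed no open side to check.

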